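# Hang the paddle board on the utensil rail and park the hook

## Robot

A 6-joint arm with a two-finger parallel gripper is mounted at the origin on a cart in front of the work surface, level with it; the furniture and walls round the work are solid. World frame = base frame: x ahead of the robot, y to its left, z up, the work surface at z = 0. Lengths are in mm, angles in rad, forces in N, time in s.
With the tool pointing down it reaches from about 350 to 775 mm from the base axis. Payload 7.3 kg.
Tool frame: the origin (TCP) lies at the centre of the arm's flange, where the gripper is bolted on; the fingertips stand 178 mm ahead of it and the grasp point (between the pads) lies 159 mm ahead of it; z points along the fingers, y is the line along which they close (so a half turn about z gives the same grasp; the last joint's range is limited). The gripper opens to 92 mm and grips with 3 to 60 N. Pads are 19 mm wide; open, the fingers measure 130 mm over their backs; the gripper's body (75 mm by 190 mm) begins 47 mm behind the grasp point.
Start: joints at [-1.441, 0.342, 1.524, -0, 1.275, -0.146], TCP at [142.986, -505.156, 404.741] pointing down, gripper open.
Joint ranges: [-2.53, 2.53], [-0.77, 2.02], [0.04, 2.7], [-1, 4.14], [0.28, 2.66], [-3.11, 3.11]. Speed limits (rad/s): [2.57, 2.57, 3.14, 3.14, 3.14, 3.14].

## Interface

Orientations are given as [roll, pitch, yaw] about the fixed x, y, z axes, in that order (R = Rz(yaw) Ry(pitch) Rx(roll)).
In Python, from plant import * gives the robot as it stands. The module is installed in compiled form; this text tells all that it offers.
- The arm moves only by the shell command python3 -m inch 'ROWS'. ROWS is JSON, a list of rows, each a list of 5 numbers: the shift along the tool's x, y, z in m, then the turn about the tool's z in rad, then the opening, from 0 (shut) to 1 (fully open). In form: [[tx, ty, tz, spin, claw], ...]. A call has 1 to 8 rows; each row is the pose to reach, as a shift and turn from the pose commanded when the call began, along the tool's axes at that moment; what a row does not reach only later rows make up. A row lasts 1/12 s, in which the tool goes at most 41.7 mm and 7.16 degrees, less where a joint would pass 70% of its speed; a pose out of reach is approached as far as the arm can. A call with a gripper value outside its range is refused whole. The fingers move at their own pace and stop on an object; the grip force is fixed at half the most. Time passes only in rows, so rows that repeat a pose let the fingers close. It gives the time, the measured TCP pose, the force, the opening and the grip force at its end, in the units of the state.
- get_obs(): the state, without advancing time (a new reading comes with each control period).
- capture(name): name is "scene" or "top" or "wrist"; returns a dict with "color" (400x640x3 uint8, red, green, blue), "intrinsics" (3x3 intrinsics, pixels), "distortion" ([k1, k2, p1, p2, k3] as OpenCV has them; the pictures are not rectified), "pose" (4x4, takes a point from camera to world coordinates). Camera axes: x right, y down, z forward; pixel columns grow to the right and rows downward; lengths in mm; the calibration is good to about 2 mm. A picture is of the moment at which its call begins. There is no depth.
- close_job(): hands the job in; it is judged then, once.
Trained networks look in a picture, given as the dict that the camera call returned (one of the last four; its "shot" number tells which), for a name from the list of things; names that differ only in an ending like _2 or _b are one class to them, and where a whole thing is asked for, a point or a joint stands for the part that bears it (a point fixed in the world has none). Each returns a list of dicts, best first, with "conf" (0 to 1); they miss things now and then, are a little off and sometimes report something else, mostly with a low value. They report only what shows in the picture. A call takes as long as a camera call.
- look_for(picture, target): "rect" ([centre column, centre row, width, height] in pixels, round what is visible of it).
- trace(picture, target): "pixels" (400x640 bool, what is visible of it) and "rect" ([centre column, centre row, width, height] in pixels, round what is visible of it).
- tip_of(picture, target): "centre" ([column, row] in pixels: a listed point, or the origin of a listed thing).
The state is a dict: "time": time; "joint_positions": joint angles; "dq": joint speeds; "tau": joint torques, N m; "tool_pos": TCP position; "tcp_rot": TCP orientation; "contact_force": force on the tool from outside, world axes, zero at the start; "moment": the same for the moment, N m; "grip_width": finger opening in mm; "finger_force": force on a finger pad.
Only numpy, scipy, OpenCV 4.12 (cv2) and the standard library are available. Lean on these libraries where they do the work, as an engineer would, in place of code of your own. Each camera call takes 0.05 s, during which the arm holds its last target. There are 200 camera calls.

## Task

Take the wooden paddle board out of the board rack and hang it by its round hole on the hook of the utensil rail, and let go of it. Then, with the board hanging on it, push the hook's slider along the rail until it is right up against the red collar. Leave the blue board, the spice jar and the two capsules where they are.

Things in the scene. Friction and masses are not known exactly. Their poses are not given: they have to be found in the camera images.
- paddle_board: loose light-wood paddle board, 10 mm thick (x), upright in one rack slot. Origin: middle of its lower edge, z up. Blade 100 mm wide (y) up to z=117 mm, then a handle 60 mm wide up to z=190 mm; a round through-hole of 34 mm diameter is centred at z=145 mm, with 28 mm of solid wood above it to grip. About 0.15 kg; both faces alike
- board_eye (a point): centre of the round hole of the paddle board, mid thickness; x axis along the hole
- rack: fixed dark wooden board rack, base 124 (x) x 90 (y) x 12 mm, origin at the centre of its underside. Two slots 13 mm wide run along y at x=-32 and x=+32 mm, between 8 mm thick walls that reach z=49 mm; boards stand on the base at z=12 mm
- blue_board: loose plain blue plastic board, 9 (x) x 105 (y) x 150 mm, standing in the other slot of the rack, 64 mm from the paddle board; bystander. Origin at the middle of its lower edge
- rail: fixed steel utensil rail: bar of 12 mm diameter along its y axis, 275 mm above the worktop, on two 14 mm posts at y=+170 and -170 mm. Origin on the worktop under the middle of the bar
- slider (a joint): position (m) of the black hook slider along the rail's +y, 0 at the middle, range -0.12 to 0.12; it needs about 2 N to slide and stays where it is left
- hook_seat (a point): lowest point of the hook, on the centre line of its 8 mm wire, 55 mm in front of (rail -x) and 6 mm below the bar's axis. The wire leaves the slider's front (13 mm before the bar's axis) toward rail -x, dips to this seat, then rises to a black ball tip, 11 mm in diameter, 21 mm farther out and 13.5 mm higher. Axes as the rail's
- slider_tab (a point): top centre of the slider's upright push tab, 24 (x) x 14 (y) mm, which stands up from the slider's body (26 x 30 x 30 mm round the bar) to 61 mm above the bar's axis; the body's top is 15 mm above the axis. Axes as the rail's
- red_collar: fixed red collar of 28 mm diameter and 20 mm length round the bar near one of its ends; origin at its centre, on the bar's axis. The slider meets it at the end of its travel
- grey_collar: fixed grey collar, same size, near the other end of the bar
- spice_jar: loose spice jar with a black cap, 41 mm diameter, 105 mm tall, on the worktop between rack and rail; bystander. Origin at its underside
- green_capsule: loose green coffee capsule, 53 mm diameter, 33 mm tall, on the worktop in front of the rail; bystander. Origin at its underside
- brown_capsule: loose brown coffee capsule, same size, likewise; bystander. Origin at its underside

How it is judged (in metres and radians):
On the way, in this order (a step that is already met when the one before it is completed fails the run):
1. the paddle board hangs by its hole on the hook and is let go (height (world z) of paddle_board above 0.03 m and angle between paddle_board's own z axis and vertical below 0.4 rad and contact force between paddle_board and the arm below 0.1 N and contact force between paddle_board and the fingers below 0.1 N and x of board_eye in the frame of hook_seat between -0.02 and 0.044 m and y of board_eye in the frame of hook_seat between -0.02 and 0.02 m and z of board_eye in the frame of hook_seat between -0.028 and 0.004 m), for 0.3 s.
2. the slider is pushed up against the red collar with the board on its hook (distance between slider_tab and red_collar below 0.0689 m and x of board_eye in the frame of hook_seat between -0.02 and 0.044 m and y of board_eye in the frame of hook_seat between -0.02 and 0.02 m and z of board_eye in the frame of hook_seat between -0.028 and 0.004 m), for 0.2 s.
At the end, for the whole second after the job is handed in: slider within 6 mm of the end of its travel at the red collar; paddle board hanging by its hole on the hook's wire between tip and slider, within 0.2 rad of upright, clear of the worktop and at rest; blue board, spice jar and capsules within 30 mm of where they started (all of step 2 and height (world z) of paddle_board above 0.03 m and angle between paddle_board's own z axis and vertical below 0.2 rad and linear speed of paddle_board below 0.1 m/s and distance of each of blue_board, spice_jar, green_capsule, brown_capsule from where it was at the start of the episode below 0.03 m); the robot touches nothing.
It fails at once if the blue board, spice jar or a capsule is displaced by more than 60 mm (distance of any of blue_board, spice_jar, green_capsule, brown_capsule from where it was at the start of the episode above 0.06 m).
It fails at once if the spice jar is knocked over (angle between spice_jar's own z axis and vertical above 0.6 rad).
It also fails if it takes over 61 s, if anything falls off the work surface, if the arm or the gripper's body presses on something with over 40 N, if the wrist force passes 120 N, or if a joint passes its speed limit or range.

## Working session

There is one attempt and no reset: what is moved stays moved. The work goes in short steps, Python scripts to look and compute and a shell command to move; the robot and the scene stay as the last step left them, time stands still between calls to the robot, and variables do not carry over. Pictures are saved under pics/ and viewed, at most 13 in all, crops included, and the job is handed in when it is done.

```bash
mkdir -p pics; cat > h.py <<'E'
from plant import *
import numpy as np, cv2
from scipy.spatial.transform import Rotation as R
T=['paddle_board','board_eye','rack','blue_board','rail','hook_seat','slider_tab','red_collar','grey_collar','spice_jar','green_capsule','brown_capsule']
def ray(p,uv):
    n=cv2.undistortPoints(np.array([[uv]],float),np.array(p['intrinsics'],float),np.array(p['distortion'],float))[0,0]
    P=np.array(p['pose']); d=P[:3,:3]@np.array([n[0],n[1],1]); return P[:3,3],d/np.linalg.norm(d)
def atz(p,uv,z):
    o,d=ray(p,uv); return o+d*(z-o[2])/d[2]
def tri(rs):
    A=sum(np.eye(3)-np.outer(d,d) for o,d in rs); b=sum((np.eye(3)-np.outer(d,d))@o for o,d in rs)
    x=np.linalg.solve(A,b); return x,[np.linalg.norm((np.eye(3)-np.outer(d,d))@(x-o)) for o,d in rs]
def proj(p,X):
    P=np.linalg.inv(np.array(p['pose'])); r,_=cv2.Rodrigues(P[:3,:3])
    return cv2.projectPoints(np.array(X,float).reshape(-1,1,3),r,P[:3,3],np.array(p['intrinsics'],float),np.array(p['distortion'],float))[0][:,0]
def save(p,n): cv2.imwrite('pics/'+n,cv2.cvtColor(p['color'],cv2.COLOR_RGB2BGR))
E
python3 - <<'E'
from h import *
np.set_printoptions(precision=1,suppress=True)
ps={n:capture(n) for n in('scene','top')}
for n,p in ps.items(): save(p,n+'0.png'); print(n,np.array(p['pose']))
for t in T:
    rs=[]
    for n,p in ps.items():
        r=tip_of(p,t)
        if r: print(t,n,np.array(r[0]['centre']),round(r[0]['conf'],2)); rs.append(ray(p,r[0]['centre']))
    if len(rs)==2: x,e=tri(rs); print('   ',x,np.array(e))
print(get_obs())
E
```

```text
scene [[    0.9    -0.3     0.4  -197.3]
 [   -0.5    -0.4     0.7 -1034.7]
 [   -0.     -0.9    -0.5   950.9]
 [    0.      0.      0.      1. ]]
top [[  -0.    -1.     0.2  276. ]
 [  -1.     0.     0.    49.6]
 [  -0.    -0.2   -1.  1327.2]
 [   0.     0.     0.     1. ]]
paddle_board scene [362.7 301. ] 0.83
paddle_board top [430.  226.1] 0.87
    [ 434.1 -232.2    6.2] [4.2 4.2]
board_eye scene [368.2 254.8] 0.64
board_eye top [438.4 221.2] 0.95
    [ 436.4 -226.1  166. ] [5.8 5.8]
rack scene [362.4 292.5] 0.63
rack top [420.2 224.8] 0.76
    [ 444.1 -204.9   11.4] [2.7 2.7]
blue_board top [409.1 222.6] 0.9
rail top [275.5 207. ] 0.69
hook_seat top [256.8 181.9] 0.7
slider_tab top [258.9 182.2] 0.52
red_collar top [200.1 195.1] 0.6
grey_collar scene [275.9 224.5] 0.64
grey_collar top [312.4 183.7] 0.44
    [457.3 149.1  83. ] [103.9 103.9]
spice_jar scene [325.9 166.5] 0.57
spice_jar top [362. 232.] 0.64
    [406.9 -18.5 350.6] [25.2 25.2]
green_capsule top [321.8 230.3] 0.49
brown_capsule scene [275.7 224. ] 0.67
brown_capsule top [260.3 235.7] 0.47
    [415.3 292.  -18.9] [3.7 3.7]
{'time': 1.3, 'joint_positions': array([-1.4,  0.3,  1.5, -0. ,  1.3, -0.1]), 'dq': array([ 0.,  0., -0.,  0.,  0., -0.]), 'tau': array([  0. , -43.1, -24.4,   0.1,   0. ,  -0. ]), 'tool_pos': array([ 143. , -505.2,  404.8]), 'tcp_rot': array([3.1, 0. , 0.3]), 'contact_force': array([0.1, 0.7, 0. ]), 'moment': array([-0., -0.,  0.]), 'finger_force': 0.0, 'grip_width': 92.2056301909378}
```

View pics/scene0.png

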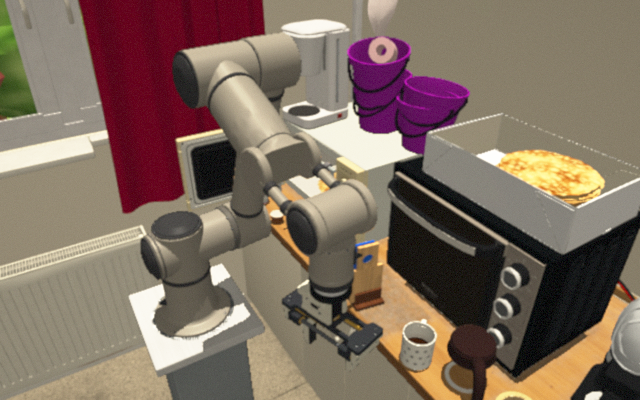

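View pics/top0.png

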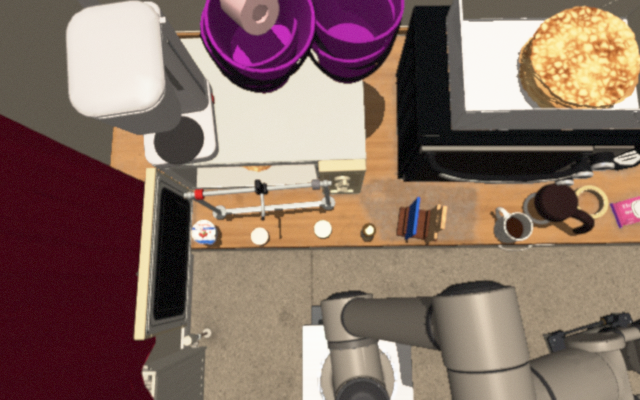

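The scene picture has the arm covering most of the work; the rack is at (368,290) and the brown capsule at (275,218). The top view shows the rail bar from the red collar (198,195) to the grey one (325,184), the hook pointing down-image from (262,186) and the rack at (425,222) with the paddle on its right and the blue board on its left.

```bash
python3 - <<'E'
from h import *
np.set_printoptions(precision=1,suppress=True)
p=capture('top')
for t,z in [('paddle_board',12),('board_eye',157),('rack',0),('blue_board',12),('rail',0),('hook_seat',269),('slider_tab',336),('red_collar',275),('grey_collar',275),('spice_jar',0),('green_capsule',0),('brown_capsule',0)]:
    print(t,[(atz(p,r['centre'],z),round(r['conf'],2)) for r in tip_of(p,t)[:2]])
print([atz(p,u,275) for u in ((198,195),(325,184))])
o=get_obs(); print(R.from_euler('xyz',o['tcp_rot']).as_matrix())
w=capture('wrist'); print(np.array(w['pose'])); print(np.array(w['intrinsics'])[0])
c=p['color'][150:250,180:460]; cv2.imwrite('pics/c.png',cv2.cvtColor(cv2.resize(c,None,fx=2.85,fy=2.85,interpolation=2),cv2.COLOR_RGB2BGR))
E
```

```text
paddle_board [(array([ 443.7, -229.1,   12. ]), 0.73), (array([421. , -41.4,  12. ]), 0.29)]
board_eye [(array([ 435.8, -216.2,  157. ]), 0.77), (array([ 421., -169.,  157.]), 0.38)]
rack [(array([ 453.7, -198.4,    0. ]), 0.84), (array([426.8, 283.3,   0. ]), 0.65)]
blue_board [(array([ 459.9, -171.6,   12. ]), 0.69)]
rail [(array([503.8, 237.8,   0. ]), 0.75)]
hook_seat [(array([450.4, 233. , 269. ]), 0.84)]
slider_tab [(array([509.6, 236.7, 336. ]), 0.83)]
red_collar [(array([489.6, 389.2, 275. ]), 0.43)]
grey_collar [(array([387.5, -16.7, 275. ]), 0.34)]
spice_jar [(array([425.5, -37.1,   0. ]), 0.73)]
green_capsule [(array([434.3,  99.2,   0. ]), 0.68), (array([ 466.8, -258.9,    0. ]), 0.41)]
brown_capsule [(array([418.2, 286.2,   0. ]), 0.82)]
[array([491.7, 395.8, 275. ]), array([514.4,  78.1, 275. ])]
[[ 1.   0.3  0. ]
 [ 0.3 -1.  -0. ]
 [-0.   0.  -1. ]]
[[   0.3   -0.9   -0.3  217.3]
 [  -1.    -0.3   -0.1 -484.4]
 [  -0.     0.3   -1.   383.8]
 [   0.     0.     0.     1. ]]
[330.4   0.  319.9]
```

View pics/c.png

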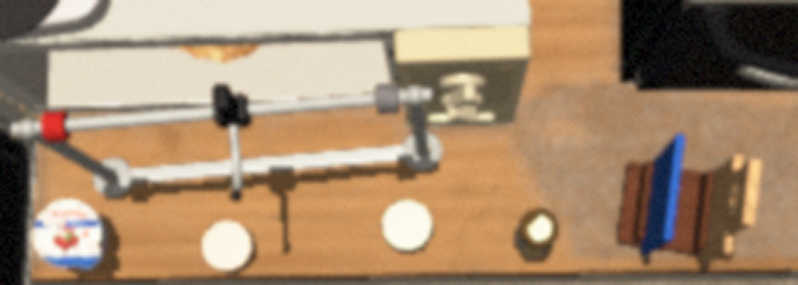

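The crop shows the slider tab at about mid rail, the red collar at left (+y), the grey at right, and the paddle leaning slightly in image to the right of the blue board. Next I move over the rack with the wrist camera.

```bash
python3 -m inch '[[0.267,-0.238,-0.06,0.55,1],[0.267,-0.238,-0.06,0.55,1],[0.267,-0.238,-0.06,0.55,1],[0.267,-0.238,-0.06,0.55,1],[0.267,-0.238,-0.06,0.55,1],[0.267,-0.238,-0.06,0.55,1],[0.267,-0.238,-0.06,0.55,1],[0.267,-0.238,-0.06,0.55,1]]'; python3 -m inch '[[0.03,0.03,0,0,0.5],[0.03,0.03,0,0,0.5],[0.03,0.03,0,0,0.5]]'
cat > m.py <<'E'
from h import *
import sys
np.set_printoptions(precision=1,suppress=True)
ps={n:capture(n) for n in('scene','top','wrist')}
o=get_obs(); print(o['time'],o['tool_pos'],o['tcp_rot'].round(3),o['joint_positions'].round(2),o['grip_width'])
for t in sys.argv[2:]:
    rs=[]
    for n,p in ps.items():
        r=tip_of(p,t)
        for q in r[:2]: print(t,n,np.array(q['centre']),round(q['conf'],2))
        if r and r[0]['conf']>.4: rs.append(ray(p,r[0]['centre']))
    if len(rs)>1: x,e=tri(rs); print('   ',x,np.array(e))
save(ps['wrist'],sys.argv[1])
import pickle; pickle.dump(ps,open('last.pkl','wb'))
E
python3 m.py w1.png paddle_board board_eye blue_board rack hook_seat slider_tab red_collar grey_collar spice_jar
```

```text
time: 2.67
tool_pos: [317.0, -230.7, 459.5]
tcp_rot: [3.141, -0.001, -0.275]
contact_force: [0.5, -0.5, 0.0]
grip_width: 91.6
finger_force: 0.0
time: 2.92
tool_pos: [338.5, -269.5, 458.6]
tcp_rot: [3.142, 0.0, -0.272]
contact_force: [-0.9, 1.2, 0.2]
grip_width: 76.5
finger_force: 0.0
3.0667 [ 336.7 -269.6  458.8] [-3.1  0.  -0.3] [-0.8  0.1  1.7 -0.   1.4  1. ] 64.43935096644273
paddle_board scene [364.5 301.2] 0.76
paddle_board scene [356.4 282.6] 0.67
paddle_board top [427.4 226.5] 0.83
paddle_board wrist [263.7  95.7] 0.69
    [ 438.4 -226.    -1.2] [1.9 1.9 3.3]
board_eye scene [367.2 254.2] 0.92
board_eye scene [308.1 245.3] 0.53
board_eye top [437.9 220. ] 0.72
board_eye wrist [240.6  90.3] 0.61
    [ 437.2 -226.8  166. ] [3.5 5.4 5.1]
blue_board scene [359.5 285. ] 0.79
blue_board top [407.8 220.2] 0.94
blue_board wrist [216.5  96.7] 0.68
    [ 457.  -168.4    8. ] [4.8 1.2 4.1]
rack scene [359.7 293.9] 0.63
rack scene [362.4 300.4] 0.6
rack top [419.2 222.9] 0.67
    [ 445.3 -200.6    3.7] [3.6 3.6]
hook_seat scene [293.4 157.4] 0.66
hook_seat scene [304.5 217.2] 0.64
hook_seat top [267.3 213.3] 0.74
    [449.2 218.7 274.4] [7. 7.]
slider_tab scene [303.1 135. ] 0.49
slider_tab top [258.1 184.7] 0.48
    [502.4 233.3 337.8] [1.3 1.3]
red_collar scene [281.3 135.9] 0.36
red_collar top [364.3 231.4] 0.6
red_collar top [201.3 193.8] 0.48
grey_collar scene [327.4 166.2] 0.42
grey_collar scene [359.3 295.8] 0.25
grey_collar top [309.  183.4] 0.59
    [522.1 117.  266.1] [3.8 3.8]
spice_jar scene [328.8 268.7] 0.59
spice_jar top [366.  232.6] 0.59
spice_jar wrist [138.5 147.6] 0.61
    [425.1 -41.2  -2.6] [7.5 3.9 3.8]
```

View pics/w1.png

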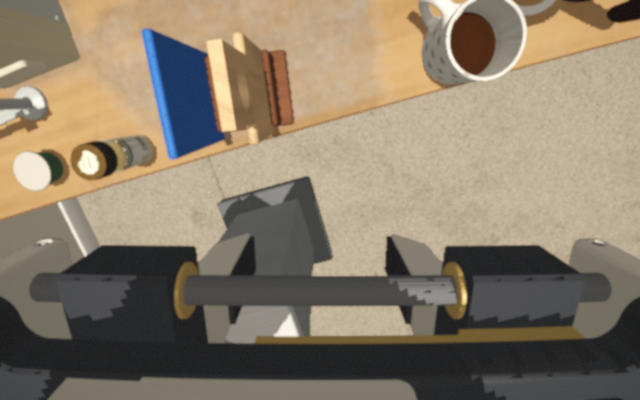

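The wrist view shows the paddle's handle top as a strip from about (215,40) to (228,130), the blade shoulders beyond it at (238,35) and (253,140), and the blue board's top edge from (147,31) to (172,157).

```bash
python3 - <<'E'
from h import *
import pickle
np.set_printoptions(precision=1,suppress=True)
p=pickle.load(open('last.pkl','rb'))['wrist']
def seg(a,b,z):
    A,B=atz(p,a,z),atz(p,b,z); d=A-B; print((A+B)/2,np.linalg.norm(d),'yaw',round(float(np.arctan2(d[1],d[0])),3))
seg((215,40),(228,130),202); seg((147,31),(172,157),162)
c=p['color'][10:170,120:310]; cv2.imwrite('pics/c2.png',cv2.cvtColor(cv2.resize(c,None,fx=3.7,fy=3.7,interpolation=2),cv2.COLOR_RGB2BGR))
E
```

```text
[ 439.9 -228.   202. ] 59.20831995038251 yaw -0.196
[ 451.7 -166.1  162. ] 99.32625551694528 yaw -0.185
```

View pics/c2.png

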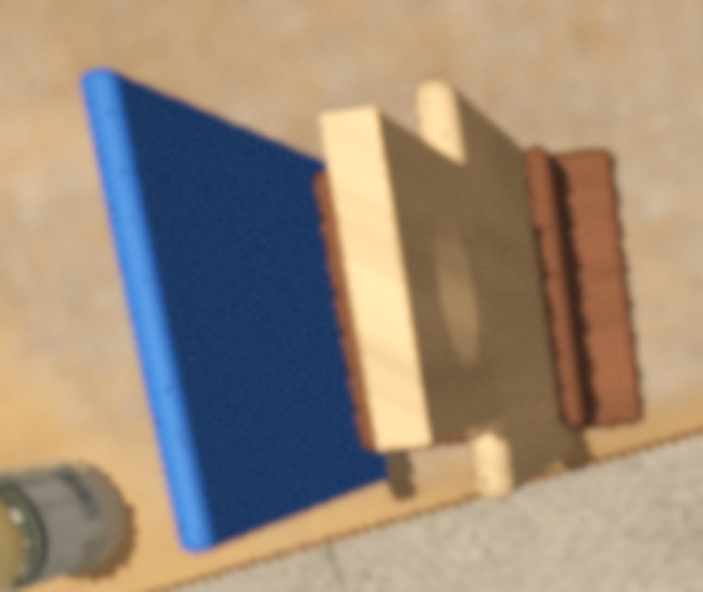

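```bash
python3 -m inch '[[0.0693,-0.0663,0.06,-0.08,0.5],[0.0693,-0.0663,0.06,-0.08,0.5],[0.0693,-0.0663,0.06,-0.08,0.5],[0.0693,-0.0663,0.06,-0.08,0.5],[0.0693,-0.0663,0.06,-0.08,0.5],[0.0693,-0.0663,0.06,-0.08,0.5]]'; python3 m.py w2.png paddle_board board_eye
```

```text
time: 4.92
tool_pos: [421.9, -224.7, 399.2]
tcp_rot: [3.141, 0.0, -0.194]
contact_force: [-0.7, -1.3, 0.3]
grip_width: 46.2
finger_force: 0.0
5.0667 [ 421.5 -225.1  399.8] [ 3.1 -0.  -0.2] [-0.7  0.3  1.7 -0.   1.2  1.1] 45.601220032998405
paddle_board scene [363.1 301.5] 0.6
paddle_board wrist [318.3 155. ] 0.95
    [ 438.4 -225.3   -5.1] [1.9 1.9]
board_eye scene [368.1 255.1] 0.72
board_eye scene [290.7 160.4] 0.62
```

View pics/w2.png

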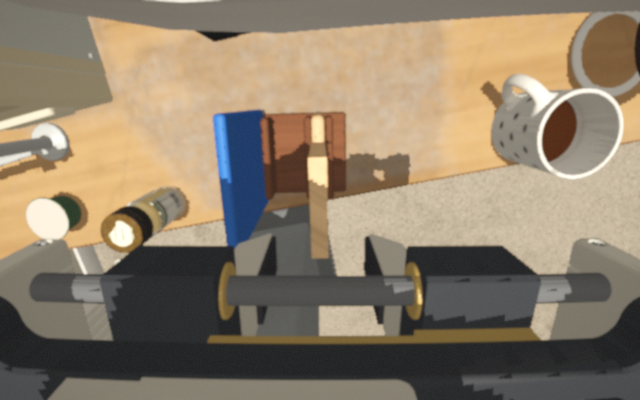

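Handle strip runs straight between the fingers, from (318,143) to (319,258), centred between the pads at columns 250 and 390.

```bash
python3 - <<'E'
from h import *
import pickle
np.set_printoptions(precision=1,suppress=True)
p=pickle.load(open('last.pkl','rb'))['wrist']
o=get_obs();M=R.from_euler('xyz',o['tcp_rot']).as_matrix()
for u in ((317,143),(319,258)): print(M.T@(atz(p,u,202)-o['tool_pos']))
E
```

```text
[ 56.1  -1.5 197.2]
[-11.2  -0.5 197.2]
```

```bash
python3 -m inch '[[0,-0.001,0.02,0,0.5],[0,-0.001,0.044,0,0.5],[0,-0.001,0.044,0,0],[0,-0.001,0.044,0,0],[0,-0.001,0.044,0,0],[0,-0.001,0.044,0,0],[0,-0.001,0.044,0,0],[0,-0.001,0.044,0,0]]'; python3 -m inch '[[0,0,0,0,0],[0,0,0,0,0],[0,0,-0.02,0,0],[0,0,-0.05,0,0],[0,0,-0.08,0,0],[0,0,-0.12,0,0],[0,0,-0.16,0,0],[0,0,-0.16,0,0]]'
```

```text
time: 6.03
tool_pos: [422.3, -223.6, 355.8]
tcp_rot: [3.141, -0.002, -0.194]
contact_force: [0.1, 0.1, 0.3]
grip_width: 10.4
finger_force: 0.6
time: 6.7
tool_pos: [422.3, -223.5, 522.4]
tcp_rot: [3.136, -0.012, -0.194]
contact_force: [0.3, 0.4, -2.0]
grip_width: 9.9
finger_force: 30.0
```

```bash
python3 m.py w3.png hook_seat slider_tab red_collar grey_collar rail; python3 - <<'E'
import pickle,cv2
p=pickle.load(open('last.pkl','rb'))
a=p['scene']['color'][100:260,230:400]; b=p['top']['color'][160:260,180:350]
a=cv2.resize(a,(510,480),interpolation=2);b=cv2.resize(b,(800-0,470),interpolation=2)
cv2.imwrite('pics/s3.png',cv2.cvtColor(a,4)); cv2.imwrite('pics/t3.png',cv2.cvtColor(b,4))
E
```

```text
6.85 [ 422.  -223.3  514. ] [-3.1  0.  -0.2] [-0.7  0.2  1.4 -0.   1.5  1.1] 9.581146316754593
hook_seat scene [287.7 157.1] 0.78
hook_seat scene [282.3 136.4] 0.71
hook_seat top [266.5 213.2] 0.8
    [440.9 224.  276.6] [2. 2.]
slider_tab scene [303.8 135.1] 0.56
slider_tab top [258.9 183.2] 0.54
    [505.3 231.9 337.5] [0.5 0.5]
red_collar scene [281.9 136.4] 0.51
red_collar top [198.8 192.6] 0.68
    [500.5 392.7 275.4] [3. 3.]
grey_collar scene [327.1 167.8] 0.64
grey_collar top [310.7 184.1] 0.64
grey_collar top [260.8 235.2] 0.61
    [520.  113.4 262.6] [2.7 2.7]
rail scene [301.  219.2] 0.78
rail scene [305.6 245.9] 0.15
rail top [270.9 205.4] 0.8
rail wrist [ 16.5 161.1] 0.71
    [508.8 260.3 -11.5] [6.7 5.3 1.7]
```

View pics/s3.png

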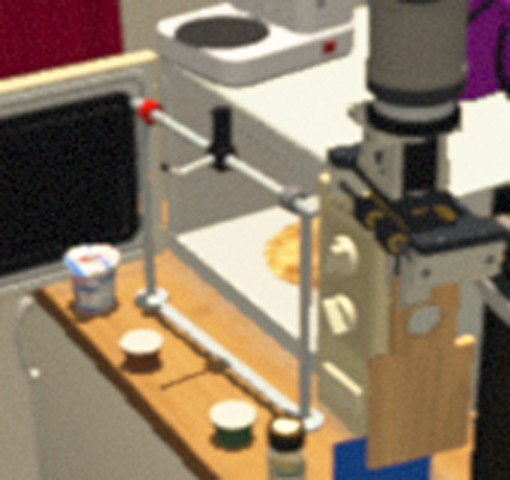

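View pics/t3.png

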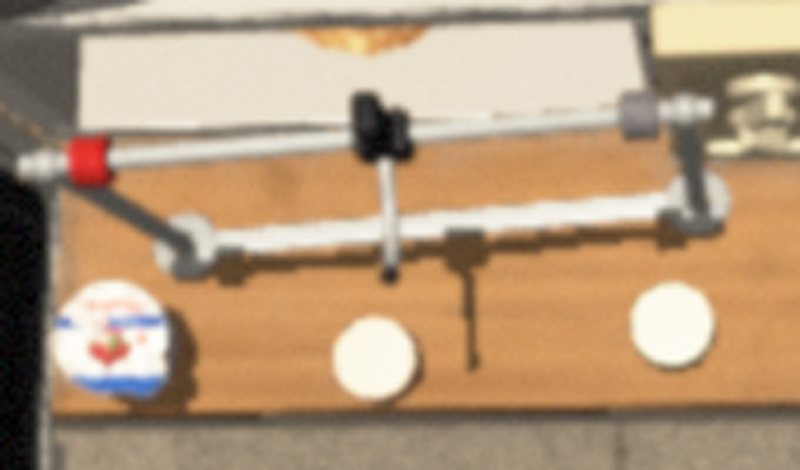

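The scene crop shows the rail with red collar (150,110), the tab top (220,112), the hook tip (168,168) and an open microwave behind and a door to the left of the red end. The top crop shows red collar (90,163), grey (640,115), ball tip (390,274) and tab top (368,105).

```bash
python3 - <<'E'
from h import *
import pickle
np.set_printoptions(precision=1,suppress=True)
P=pickle.load(open('last.pkl','rb'));p=P['top'];s=P['scene']
f=lambda X,Y:(180+X*170/800,160+Y*100/470)
g=lambda X,Y:(230+X/3,100+Y/3)
for n,u,z in (('red',(90,163),275),('grey',(640,115),275),('ball',(390,274),282.5),('tab',(368,105),336)): print(n,atz(p,f(*u),z))
for n,a,b in (('red',(90,163),(150,110)),('grey',(640,115),(298,200)),('ball',(390,274),(168,168)),('tab',(368,105),(220,112))): print(n,*tri([ray(p,f(*a)),ray(s,g(*b))]))
# microwave front: lower seam, then height on the vertical above it
b=atz(s,g(172,240),0); print('mw base',b)
for z in (250,300,350,400): print(z,(proj(s,[[b[0],b[1],z]])[0]-[230,100])*3)
print('mw front top edge if z=330', [atz(p,f(*u),z) for u in((20,20),(640,8)) for z in(250,330,400)])
E
```

```text
red [492.5 393.  275. ]
grey [513.6 100.6 275. ]
ball [429.3 231.  282.5]
tab [507.3 234.1 336. ]
red [493.8 391.9 276.3] [np.float64(1.7181638141338713), np.float64(1.718163814133745)]
grey [517.7  98.9 273.3] [np.float64(4.0736938998113965), np.float64(4.073693899811439)]
ball [432.4 230.3 279.6] [np.float64(2.909784194184742), np.float64(2.909784194184637)]
tab [507.9 236.2 327.6] [np.float64(1.4862443862802692), np.float64(1.4862443862804104)]
mw base [593.3 543.    0. ]
250 [164.7  74.6]
300 [163.1  38.9]
350 [161.5   2.3]
400 [159.9 -35.3]
mw front top edge if z=330 [array([578.8, 443.4, 250. ]), array([556.3, 414.2, 330. ]), array([536.7, 388.6, 400. ]), array([579.4, 101.4, 250. ]), array([556.8,  97.5, 330. ]), array([537.1,  94.2, 400. ])]
```

```bash
python3 -m inch '[[0,-0.0,-0.02,0,0],[-0.057,-0.209,-0.02,-0.96,0],[-0.057,-0.209,-0.02,-0.96,0],[-0.057,-0.209,-0.02,-0.96,0],[-0.057,-0.209,-0.02,-0.96,0],[-0.057,-0.209,-0.02,-0.96,0],[-0.057,-0.209,-0.02,-0.96,0],[-0.057,-0.209,-0.02,-0.96,0]]';  python3 -m inch '[[0,0,0,-0.125,0],[0,0,0,-0.25,0],[0,0,0,-0.375,0],[0,0,0,-0.5,0],[0,0,0,-0.625,0],[0,0,0,-0.75,0],[0,0,0,-0.875,0],[0,0,0,-0.96,0]]'; python3 -m inch '[[0,0,0,0,0],[0,0,0,0,0]]'
```

```text
time: 8.27
tool_pos: [405.9, -4.6, 535.4]
tcp_rot: [3.141, -0.001, 0.692]
contact_force: [0.4, -0.3, -2.4]
grip_width: 9.8
finger_force: 30.0
time: 8.93
tool_pos: [406.5, -7.4, 535.0]
tcp_rot: [3.141, 0.0, 1.647]
contact_force: [0.6, -0.2, -2.5]
grip_width: 9.6
finger_force: 30.0
time: 9.1
tool_pos: [406.6, -7.4, 535.0]
tcp_rot: [3.141, 0.0, 1.638]
contact_force: [-0.3, -0.0, -2.9]
grip_width: 9.6
finger_force: 30.0
```

```bash
python3 -m inch '[[0.216,-0.001,0.05,-0.005,0],[0.216,-0.001,0.05,-0.005,0],[0.216,-0.001,0.05,-0.005,0],[0.216,-0.001,0.05,-0.005,0],[0.216,-0.001,0.05,-0.005,0],[0.216,-0.001,0.05,-0.005,0],[0.216,-0.001,0.05,-0.005,0],[0.216,-0.001,0.05,-0.005,0]]'; python3 m.py w4.png hook_seat slider_tab board_eye red_collar; python3 - <<'E'
import pickle,cv2
p=pickle.load(open('last.pkl','rb'))
w=p['wrist']['color'];s=cv2.resize(p['scene']['color'][110:230,240:350],(436,400+0),interpolation=2)
import numpy as np
cv2.imwrite('pics/m4.png',cv2.cvtColor(np.hstack([cv2.resize(w,(364,400),interpolation=2) if 0 else w[:, 138:502],s]),4))
E
```

```text
time: 9.77
tool_pos: [390.3, 208.5, 484.7]
tcp_rot: [-3.141, 0.001, 1.646]
contact_force: [0.7, -1.0, -1.8]
grip_width: 9.9
finger_force: 30.0
9.9167 [390.8 207.1 485.3] [3.1 0.  1.6] [ 0.3  0.1  1.6 -0.   1.4  0.2] 9.798533229600167
hook_seat scene [356.2 284.7] 0.52
hook_seat scene [288.5 159.2] 0.46
hook_seat top [407.5 221.7] 0.67
hook_seat top [274.6 206.2] 0.5
    [ 452.2 -166.     9.3] [0.2 0.2]
slider_tab scene [305.7 133.1] 0.72
slider_tab wrist [590.6 235.8] 0.64
    [512.5 236.6 337.8] [4.4 4.4]
board_eye scene [274.6 153.8] 0.74
red_collar scene [276.1 221.7] 0.34
red_collar top [200.9 195.5] 0.55
```

View pics/m4.png

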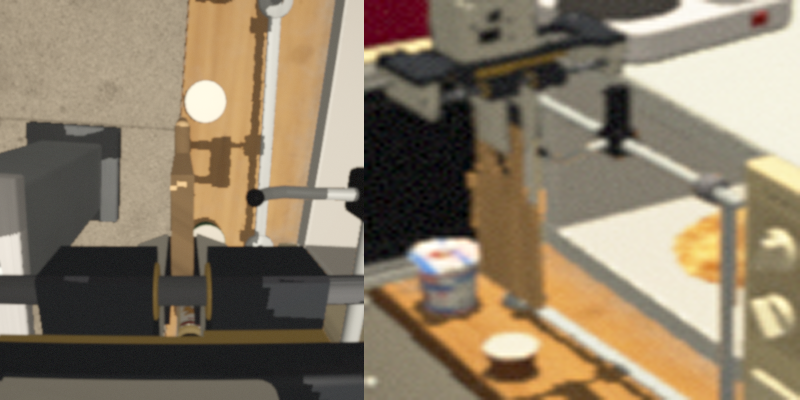

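Wrist half: ball tip at (394,197), board strip at column 320 with handle end at row 178; the scene half shows the board upright between the robot and the hook.

```bash
python3 - <<'E'
from h import *
import pickle
np.set_printoptions(precision=1,suppress=True)
p=pickle.load(open('last.pkl','rb'))['wrist']
o=get_obs();M=R.from_euler('xyz',o['tcp_rot']).as_matrix()
f=lambda u,z:M.T@(atz(p,u,z)-o['tool_pos'])
print('ball',atz(p,(394,197),282.5),f((394,197),282.5),f((394,197),280))
print('wire',f((490,193),272))
print('handle end',f((319,178),o['tool_pos'][2]-154))
E
```

```text
ball [432.8 234.  282.5] [ 22.9  44.1 202.4] [ 22.2  44.7 204.9]
wire [ 22.3 105.7 212.9]
handle end [ 45.1   1.3 154. ]
```

```bash
python3 -m inch '[[0.004,0,0.010,0,0],[0.004,0.012,0.010,0,0],[0.004,0.024,0.010,0,0],[0.004,0.036,0.010,0,0],[0.004,0.046,0.010,0,0],[0.004,0.055,0.010,0,0],[0.004,0.060,0.010,0,0],[0.004,0.060,0.010,0,0]]'; python3 m.py w5.png slider_tab board_eye; python3 - <<'E'
import pickle,cv2
p=pickle.load(open('last.pkl','rb'))
w=p['wrist']['color'];s=cv2.resize(p['scene']['color'][110:230,240:350],(436,400+0),interpolation=2)
import numpy as np
cv2.imwrite('pics/m5.png',cv2.cvtColor(np.hstack([w[:, 138:502],s]),4))
E
```

```text
time: 11.18
tool_pos: [450.9, 216.4, 474.6]
tcp_rot: [-3.141, 0.0, 1.645]
contact_force: [-2.1, -0.4, -2.7]
grip_width: 9.8
finger_force: 30.0
11.3333 [449.7 216.4 474.9] [-3.1  0.   1.6] [ 0.3  0.2  1.5 -0.   1.4  0.2] 9.548300375825905
slider_tab scene [303.1 132.6] 0.75
slider_tab wrist [469.1 254.1] 0.66
    [507.2 241.4 341.8] [1.5 1.5]
board_eye scene [291.4 152.3] 0.96
```

View pics/m5.png

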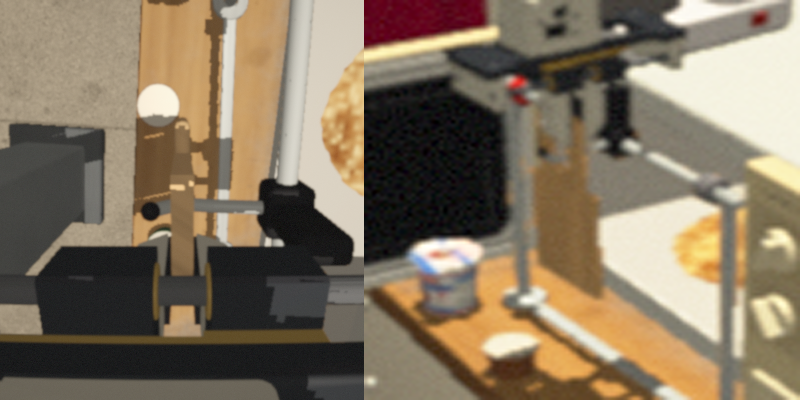

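The ball (289,211) is now on the robot side of the board and the wire comes out towards the slider: the hook is through the hole. Now I lower.

```bash
python3 -m inch '[[0,0.001,0.006,0,0],[0,0.001,0.011,0,0],[0,0.001,0.014,0,0],[0,0.001,0.017,0,0],[0,0.001,0.017,0,0]]'; python3 -m inch '[[0,0,0.002,0,0],[0,0,0.004,0,0],[0,0,0.004,0,0]]'
```

```text
time: 12.05
tool_pos: [451.0, 216.5, 457.5]
tcp_rot: [-3.141, 0.0, 1.646]
contact_force: [0.1, -0.8, -0.9]
grip_width: 9.7
finger_force: 30.0
time: 12.3
tool_pos: [450.9, 216.6, 456.1]
tcp_rot: [3.138, -0.001, 1.646]
contact_force: [-3.6, -1.0, 9.8]
grip_width: 9.7
finger_force: 30.0
```

Contact at about TCP z 457, as expected. Back off slightly and open partly.

```bash
python3 -m inch '[[0,0,-0.002,0,0],[0,0,-0.002,0,0.25],[0,0,-0.002,0,0.25],[0,0,-0.002,0,0.25],[0,0,-0.002,0,0.25],[0,0,-0.002,0,0.25]]'; python3 m.py w6.png board_eye slider_tab;  python3 -m inch '[[0,0,-0.02,0,0.25],[0,0,-0.04,0,0.25],[0,0,-0.07,0,0.25],[0,0,-0.10,0,0.25],[0,0,-0.10,0,0.25],[0,0,-0.10,0,0.25],[0,0,-0.10,0,0.25],[0,0,-0.10,0,0.25]]'; python3 m.py w7.png board_eye slider_tab hook_seat red_collar; python3 - <<'E'
import pickle,cv2
p=pickle.load(open('last.pkl','rb'))
w=p['wrist']['color'];s=cv2.resize(p['scene']['color'][110:230,240:350],(436,400+0),interpolation=2)
import numpy as np
cv2.imwrite('pics/m7.png',cv2.cvtColor(np.hstack([w[:, 138:502],s]),4))
E
```

```text
time: 12.8
tool_pos: [451.1, 216.5, 455.7]
tcp_rot: [-3.141, 0.0, 1.646]
contact_force: [0.3, 0.1, 0.3]
grip_width: 23.0
finger_force: 0.0
12.95 [451.1 216.5 455.8] [-3.1  0.   1.6] [ 0.3  0.3  1.5 -0.   1.4  0.2] 22.69180487994518
board_eye scene [289.7 158.6] 0.87
board_eye wrist [321.  211.2] 0.85
    [451.5 235.2 263.5] [0. 0.]
slider_tab scene [303.7 135.7] 0.61
slider_tab top [311.  185.2] 0.71
slider_tab wrist [487.  280.8] 0.73
slider_tab wrist [310.9 161.5] 0.36
    [502.2 178.3 332.1] [32.  68.5 55.1]
time: 13.92
tool_pos: [451.0, 216.5, 554.5]
tcp_rot: [-3.139, 0.001, 1.646]
contact_force: [-0.6, -0.6, -0.1]
grip_width: 23.2
finger_force: 0.0
14.0667 [451.1 216.5 554.9] [-3.1  0.   1.6] [ 0.3  0.2  1.3 -0.   1.6  0.2] 22.9950134424274
board_eye scene [288.8 159. ] 0.62
board_eye wrist [322.  171.9] 0.85
    [450.6 236.8 261.8] [1.6 1.6]
slider_tab scene [305.7 134.5] 0.59
slider_tab wrist [413.6 201. ] 0.57
    [512.3 236.  335.4] [2.9 2.9]
hook_seat scene [290.6 159.9] 0.48
hook_seat wrist [322.  175.1] 0.82
    [452.8 232.6 259.3] [0.5 0.5]
```

View pics/m7.png

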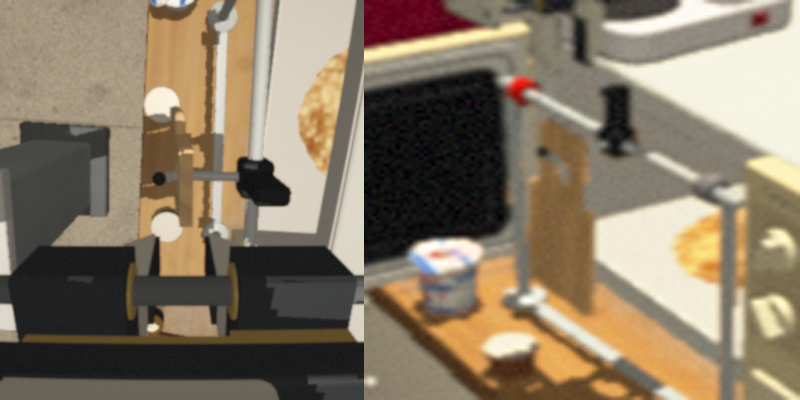

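Board hangs released on the hook (eye at ≈(451,236,262), wrist pixel (322,172)), the fingers clear above. Now fingers shut, go to the grey side of the tab at bar+28 mm.

```bash
python3 -m inch '[[-0.035,0.045,0,0,0],[-0.035,0.045,0,0,0],[-0.035,0.045,0,0,0],[-0.035,0.045,0.03,0,0],[-0.035,0.045,0.06,0,0],[-0.035,0.045,0.074,0,0],[-0.035,0.045,0.074,0,0],[-0.035,0.045,0.074,0,0]]'; python3 -m inch '[[0.01,0,0,0,0],[0.018,0,0,0,0],[0.024,0,0,0,0],[0.03,0,0,0,0],[0.036,0,0,0,0],[0.042,0,0,0,0],[0.048,0,0,0,0],[0.054,0,0,0,0]]'; python3 m.py w8.png slider_tab board_eye
```

```text
time: 15.33
tool_pos: [498.3, 185.2, 482.0]
tcp_rot: [-3.141, 0.0, 1.646]
contact_force: [-0.9, -0.1, 0.3]
grip_width: 0.1
finger_force: 0.0
time: 16.0
tool_pos: [494.5, 239.3, 482.1]
tcp_rot: [3.141, 0.0, 1.646]
contact_force: [0.2, -2.1, 0.8]
grip_width: 0.3
finger_force: 0.9
16.15 [494.4 239.4 481.7] [-3.1 -0.   1.6] [0.3 0.3 1.3 0.  1.5 0.2] 0.04670447812808352
slider_tab scene [301.5 131.1] 0.45
slider_tab wrist [351.8 250.3] 0.64
slider_tab wrist [262.3 121.1] 0.55
    [509.4 258.8 340.6] [2.6 2.6]
board_eye top [418.9 224.9] 0.25
board_eye wrist [252.1 195.3] 0.73
```

View pics/w8.png

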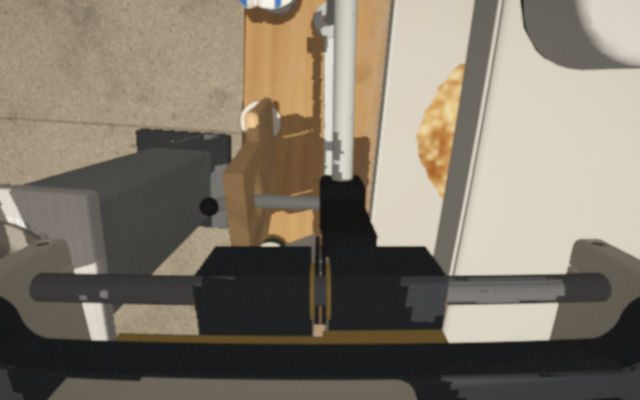

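The closed fingers push the tab (contact at (340,250)), slider moving at ~2 N, board still on the hook at (250,180). Continue gently.

```bash
python3 -m inch '[[0.006,0,0,0,0],[0.013,0,0,0,0],[0.02,0,0,0,0],[0.027,0,0,0,0],[0.034,0,0,0,0],[0.041,0,0,0,0],[0.048,0,0,0,0],[0.055,0,0,0,0]]';python3 -m inch '[[0.006,0,0,0,0],[0.012,0,0,0,0],[0.018,0,0,0,0],[0.024,0,0,0,0],[0.03,0,0,0,0],[0.036,0,0,0,0],[0.04,0,0,0,0],[0.044,0,0,0,0]]';  python3 -m inch '[[0.002,0,0,0,0],[0.004,0,0,0,0],[0.004,0,0,0,0]]'; python3 m.py w9.png slider_tab red_collar board_eye
```

```text
time: 17.12
tool_pos: [490.3, 294.5, 481.9]
tcp_rot: [3.141, 0.0, 1.646]
contact_force: [2.1, -1.4, -0.1]
grip_width: 0.2
finger_force: 0.9
time: 17.78
tool_pos: [487.0, 338.1, 481.9]
tcp_rot: [-3.141, 0.0, 1.646]
contact_force: [1.8, -1.3, 0.7]
grip_width: 0.6
finger_force: 0.8
time: 18.03
tool_pos: [486.6, 341.9, 481.8]
tcp_rot: [-3.141, -0.0, 1.646]
contact_force: [0.0, 0.0, 0.2]
grip_width: 0.7
finger_force: 0.0
18.1833 [486.6 341.6 481.8] [-3.1 -0.   1.6] [0.5 0.4 1.2 0.  1.5 0.4] 0.3264087504477131
slider_tab scene [287.3 123.3] 0.65
red_collar scene [284.1 137.8] 0.49
red_collar top [260.7 233.3] 0.41
red_collar wrist [341.7 145.4] 0.71
    [456.4 318.9 274.9] [ 33.9 101.1  85.8]
board_eye scene [272.3 147.5] 0.78
board_eye wrist [254.4 198.2] 0.74
board_eye wrist [271.1 151.5] 0.72
    [445.3 355.6 259.2] [0.4 0.4]
```

```bash
python3 -m inch '[[0.002,0,0,0,0],[0.004,0,0,0,0],[0.006,0,0,0,0]]';python3 -m inch '[[0.001,0,0,0,0],[0.002,0,0,0,0],[0.003,0,0,0,0]]'
```

```text
time: 18.88
tool_pos: [486.4, 347.6, 481.9]
tcp_rot: [3.142, 0.0, 1.646]
contact_force: [0.2, -2.0, -0.1]
grip_width: 0.6
finger_force: 0.8
time: 19.13
tool_pos: [486.2, 349.8, 482.0]
tcp_rot: [-3.141, 0.003, 1.645]
contact_force: [-0.8, -9.2, 2.9]
grip_width: 0.6
finger_force: 5.0
```

```bash
python3 -m inch '[[0.001,0,0,0,0],[0.002,0,0,0,0],[0.003,0,0,0,0]]'; python3 m.py w10.png
```

```text
time: 19.38
tool_pos: [486.3, 350.9, 482.0]
tcp_rot: [-3.14, 0.008, 1.643]
contact_force: [-0.6, -19.7, 4.5]
grip_width: 0.4
finger_force: 10.3
19.5333 [486.3 350.8 482. ] [-3.1  0.   1.6] [ 0.5  0.4  1.2 -0.   1.6  0.4] 0.16448426152636475
```

View pics/w10.png

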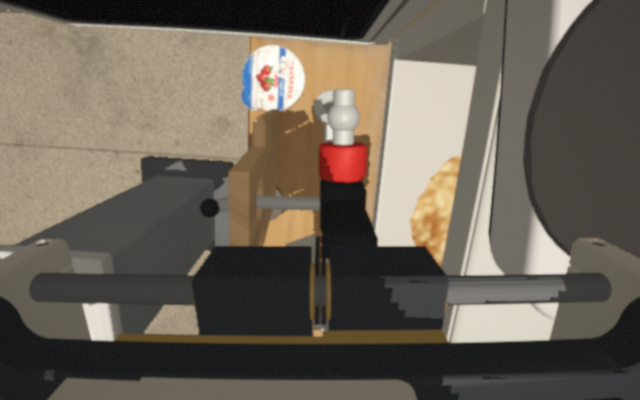

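The slider body touches the red collar (343,180), with 20 N resistance; the board is on the hook. Retreat, let it settle, check, hand in.

```bash
python3 -m inch '[[-0.01,0,0,0,0],[-0.04,0,0,0,0],[-0.07,0,0,0,0],[-0.07,0,-0.03,0,0],[-0.07,0,-0.06,0,0],[-0.07,0,-0.1,0,0],[-0.07,0,-0.1,0,0],[-0.07,0,-0.1,0,0]]'; for i in 1 2 3; do python3 -m inch '[[0,0,0,0,0],[0,0,0,0,0],[0,0,0,0,0],[0,0,0,0,0],[0,0,0,0,0],[0,0,0,0,0],[0,0,0,0,0],[0,0,0,0,0]]' >/dev/null; done; python3 m.py w11.png slider_tab red_collar board_eye hook_seat; python3 -c "
from plant import *
print(close_job())"
```

```text
time: 20.2
tool_pos: [490.8, 283.7, 584.4]
tcp_rot: [3.136, -0.003, 1.646]
contact_force: [-0.2, -0.3, -0.8]
grip_width: 0.3
finger_force: 0.0
22.35 [491.1 283.7 581.9] [3.1 0.  1.6] [ 0.4  0.4  1.  -0.   1.8  0.3] 0.27866885421524257
slider_tab scene [283.7 121.5] 0.44
slider_tab wrist [337.2  90.8] 0.7
    [498.8 366.6 342.2] [1.8 1.8]
red_collar top [202.3 191.1] 0.64
red_collar wrist [336.2  57.6] 0.6
    [501.5 394.2 258.1] [5. 5.]
board_eye scene [270.6 146.2] 0.83
board_eye scene [323.8 267.6] 0.54
board_eye top [213.  215.9] 0.43
board_eye wrist [280.6  91.8] 0.51
    [445.7 364.6 258.1] [3.1 5.7 6.1]
hook_seat scene [267.3 145.6] 0.72
hook_seat top [408.5 218.1] 0.74
hook_seat wrist [269.2  92.6] 0.6
    [399.7 138.7 404.7] [ 74.  239.2 232.2]
the job is handed in; nothing more can be done
None
```

The paddle board hangs released on the hook, the slider sits against the red collar, and I handed the job in at about 22 s; the interface returned no verdict, and I did not re-measure the bystanders at the end.

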